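# Clear the jar and roof the clay bird house

## Task

Someone left a small corked jar standing in the open half of the clay bird house's roof: move it, upright, so that it stands wholly on the round cork mat. Then take the long clay roof panel from the plaster disc and lay it flat on the open slope, its lower edge down against the two little stops at the eave and its ends overhanging both gables evenly. Set both down without dropping them, and leave the brush pot, the bowl and the square tile where they are.

Things in the scene. Friction and masses are not known exactly. Their poses are not given: they have to be found in the camera images.
- house: Raw-clay bird house fixed on a wooden board 190 x 170 x 15 mm; walls 130 x 130 mm. Origin: centre of the board's underside. The ridge runs along y at x = 0, 142.5 mm up; roof 30 degrees. Rear half (+x) is slabbed. Front half (-x, towards the robot) is open: gable walls at |y| 55 to 65 mm with sloping tops, front wall to x = -65 mm, 100 mm high; attic floor between them 93 mm up.
- slope: Frame of the open slope, fixed to the house: z = its outward normal, x straight up the slope, y along the ridge. Origin: where the centre of the laid panel's underside belongs. Ridge at x = +34 mm. Two clay stops at the eave, 7 mm high above the slope, have their upper faces at x = -33 mm; each is 8 mm thick, at |y| 40 to 65 mm, the 80 mm between them free for a finger.
- panel: Roof panel: flat slab of the same clay, 66 (x) x 146 (y) x 10 mm, three scored lines along its length, about 170 g, loose, lying flat on the plaster disc, long side within 0.5 rad of world y. Origin: centre of its underside, z up. Either long edge may be the lower one.
- bat: Plaster disc, white, 172 mm across and 22 mm thick, fixed on the table; origin at the centre of its underside. It is on the robot's left or right.
- jar: Corked jar of white glazed ceramic: straight cylinder 40 mm across, 68 mm high, plus a cork 26 mm across and 10 mm high; about 140 g, loose, upright on the attic floor, sticking up out of the open slope. Origin: centre of its underside, z up the jar.
- mat: Round flat cork mat, 110 mm across and 6 mm thick, fixed on the table on the other side of the house from the plaster disc; origin at the centre of its underside.
- brushpot: Bystander: cream ceramic pot 80 mm across and 95 mm high with brushes standing in it to about 175 mm; origin at the centre of its underside.
- bowl: Bystander: white bowl 124 mm across, 55 mm high; origin at the centre of its underside.
- tile: Bystander: square clay tile 66 x 66 x 10 mm, of the panel's material but short and without scored lines; origin at the centre of its underside.
Things that resemble listed ones, but are neither listed nor needed, are in the scene too. There is more than one size of the jar; the one meant has the size given above. Leave any blue look-alike of the panel alone.

How it is judged:
By the outcome, as a careful person would: the job done as asked, in the order asked, and still so for the second after the job is handed in, with the robot touching nothing.
It also fails if it takes over 61 s, if anything falls off the work surface, if the arm or the gripper's body presses on something with over 40 N, if the wrist force passes 120 N, or if a joint passes its speed limit or range.

## Robot

A 6-joint arm with a two-finger parallel gripper is mounted at the origin on the work surface. World frame = base frame: x ahead of the robot, y to its left, z up, the work surface at z = 0. Lengths are in m, angles in degrees, forces in N, time in s.
With the tool pointing down it reaches from about 0.275 to 0.725 m from the base axis. Payload 5.6 kg.
Tool frame: the origin (TCP) lies midway between the tips of the shut fingers; the grasp point (between the pads) lies 19 mm behind it (manip.pinch_z is the distance from the TCP to the grasp point, in m); z points along the fingers, y is the line along which they close (so a half turn about z gives the same grasp; the last joint's range is limited). The gripper opens to 85 mm and grips with 20 to 120 N. Pads are 22 mm wide; open, the fingers measure 114 mm over their backs; the gripper's body (76 mm by 85 mm) begins 54 mm behind the grasp point. The pads swing forward as they close: fully open they stand 13 mm farther back than shut.
Start: joints at [81.795, 14.616, 6.199, 0, -81.583, -16.306], TCP at [0.228, 0.5, 0.231] pointing down, gripper open.
Joint ranges: [-168.99, 168.99], [-69.2, 112.95], [-62.41, 85.93], [-164.36, 98.24], [-168.68, -3.75], [-174.98, 174.98]. Speed limits (degrees/s): [147.25, 147.25, 180, 180, 180, 180].

## Interface

Orientations are given as a 3x3 rotation matrix whose columns are the frame's x, y, z axes.
In Python, from rig import manip gives the robot as it stands. The module is installed in compiled form; this text tells all that it offers.
- The arm moves only by the tool arm_command, never from a script. Its argument "steps" is a list of rows, each a list of 3 entries, a list of its own where there are three numbers: the shift along the tool's x, y, z each as a share of 0.15 m, from -1 to 1, then the turn, a rotation vector about the tool's x, y, z each as a share of 0.08 rad, from -1 to 1, then the closure, from 0 (fully open) to 1 (shut). A call has exactly 5 rows; each row shifts and turns the commanded pose from where the row before left it, along the tool's axes as they then stand; what a row does not reach is not made up. A row lasts 1/8 s, in which the tool goes at most 62.5 mm and 10.7 degrees, less where a joint would pass 70% of its speed; a pose out of reach is approached as far as the arm can. A call with a number of a shift or a turn outside -1 to 1 is refused whole. A call with a gripper value outside its range is refused whole. The fingers move at their own pace and stop on an object; "force" is the grip in N (left out, the last holds). Time passes only in rows, so rows that do not move let the fingers close, or fill a call up. It gives the time, the measured TCP pose, the force, the opening and the grip force at its end, in the units of the state.
- manip.state(): the state, without advancing time (a new reading comes with each control period).
- manip.grab_frame(name): name is "side" or "top"; returns a dict with "img" (384x512x3 uint8, red, green, blue), "fx", "fy", "cx", "cy" (pixels), "k1" (the pictures are not rectified: a ray, as slopes to the right and down, at radius r is drawn at 1 + k1 r^2 times it, then the intrinsics apply), "world_to_cam" (4x4, takes a point from world to camera coordinates). Camera axes: x right, y down, z forward; pixel columns grow to the right and rows downward; lengths in m; the calibration is good to about 2 mm. A picture is of the moment at which its call begins. There is no depth.
- manip.sign_off(): hands the job in; it is judged then, once.
The state is a dict: "t": time; "joint_positions": joint angles; "dq": joint speeds; "effort": joint torques, N m; "eef_pos": TCP position; "ee_rot": TCP orientation; "contact_force": force on the tool from outside, world axes, zero at the start; "ft_torque": the same for the moment, N m; "width": finger opening in m; "gripper_force": force on a finger pad.
Only numpy, scipy, OpenCV 4.12 (cv2) and the standard library are available. Lean on these libraries where they do the work, as an engineer would, in place of code of your own. Each camera call takes 0.05 s, during which the arm holds its last target. There are 200 camera calls.

## Working session

There is one attempt and no reset: what is moved stays moved. The work goes in short steps, Python scripts to look and compute and a tool call to move; the robot and the scene stay as the last step left them, time stands still between calls to the robot, and variables do not carry over. Pictures are saved under pics/ and viewed, at most 10 in all, crops included, and the job is handed in when it is done.

Besides the shell and the picture viewer there is one more tool, called in YAML: its name, and indented under it one key for each argument. arm_command: Moves the arm, as the interface text tells. Shift numbers are shares of 0.15 m and turn numbers shares of 0.08 rad, none past 1 either way. Its arguments: {"type":"object","properties":{"steps":{"type":"array"},"force":{"type":"number"}},"required":["steps"]}

```bash
mkdir -p pics
cat > h.py <<'E'
import numpy as np, cv2, pickle
from rig import manip
def grab(n,f):
    d=manip.grab_frame(n); pickle.dump(d,open(f'pics/{f}.pkl','wb')); cv2.imwrite(f'pics/{f}.png',d['img'][:,:,::-1]); return d
def load(f): return pickle.load(open(f'pics/{f}.pkl','rb'))
def proj(d,P):
    P=np.atleast_2d(P); W=np.array(d['world_to_cam']); c=P@W[:3,:3].T+W[:3,3]; s=c[:,:2]/c[:,2:]
    s=s*(1+d['k1']*(s**2).sum(1,keepdims=True)); return s*[d['fx'],d['fy']]+[d['cx'],d['cy']]
def ray(d,uv):
    K=np.array([[d['fx'],0,d['cx']],[0,d['fy'],d['cy']],[0,0,1.]])
    s=cv2.undistortPoints(np.array([[uv]],float),K,np.array([d['k1'],0,0,0.]))[0,0]
    W=np.array(d['world_to_cam']); R=W[:3,:3]; return -R.T@W[:3,3], R.T@np.array([s[0],s[1],1])
def atz(d,uv,z):
    o,r=ray(d,uv); return o+r*(z-o[2])/r[2]
def tri(d1,u1,d2,u2):
    A=[];b=[]
    for d,u in((d1,u1),(d2,u2)):
        o,r=ray(d,u); r=r/np.linalg.norm(r); M=np.eye(3)-np.outer(r,r); A.append(M);b.append(M@o)
    A=np.vstack(A);b=np.hstack(b); x,res,_,_=np.linalg.lstsq(A,b,rcond=None); return x,np.linalg.norm(A@x-b)
E
python3 - <<'E'
from h import *
np.set_printoptions(precision=4,suppress=True)
for n in('side','top'):
    d=grab(n,n+'0'); print(n,d['fx'],d['fy'],d['cx'],d['cy'],d['k1']);print(np.array(d['world_to_cam'])); print(ray(d,(256,192)))
    cv2.imwrite(f'pics/{n}0b.png',cv2.resize(d['img'][:,:,::-1],(800,600),interpolation=cv2.INTER_CUBIC))
s=manip.state();print(s, manip.pinch_z)
E
```

```text
side 374.6153219773611 374.6153219773611 254.23648080612082 192.63528414620183 -0.006952254407533433
[[ 0.7975 -0.6032 -0.0134 -0.4099]
 [-0.4146 -0.5318 -0.7384  0.2825]
 [ 0.4383  0.5944 -0.6742  0.942 ]
 [ 0.      0.      0.      1.    ]]
(array([ 0.0312, -0.6569,  0.8382]), array([ 0.4427,  0.5925, -0.673 ]))
top 370.2730980340781 370.2730980340781 254.65982971778448 188.15355853550747 -0.006141372793543417
[[ 0.0256 -0.9997 -0.0026 -0.0217]
 [-0.9745 -0.0243 -0.2232  0.5353]
 [ 0.223   0.0082 -0.9748  1.1192]
 [ 0.      0.      0.      1.    ]]
(array([ 0.2725, -0.0179,  1.2104]), array([ 0.213 ,  0.0043, -0.9771]))
{'t': 0.1, 'joint_positions': array([ 81.795 ,  14.6491,   6.1386,  -0.0217, -81.5854, -16.3079]), 'dq': array([-0.0095, -0.1497,  0.0526,  0.0235, -0.0051,  0.007 ]), 'effort': array([ -0.0046, -38.7601,  23.8474,   5.378 ,  -0.0038,   0.    ]), 'eef_pos': array([0.228 , 0.5   , 0.2305]), 'ee_rot': array([[ 0.9098, -0.4149, -0.0006],
       [-0.4149, -0.9098, -0.0016],
       [ 0.0001,  0.0017, -1.    ]]), 'contact_force': array([-1.0202,  0.0789, -1.0254]), 'ft_torque': array([-0.0366, -0.011 , -0.0128]), 'gripper_force': 0.0, 'width': 0.08550544754698443} 0.0187
```

View pics/side0b.png

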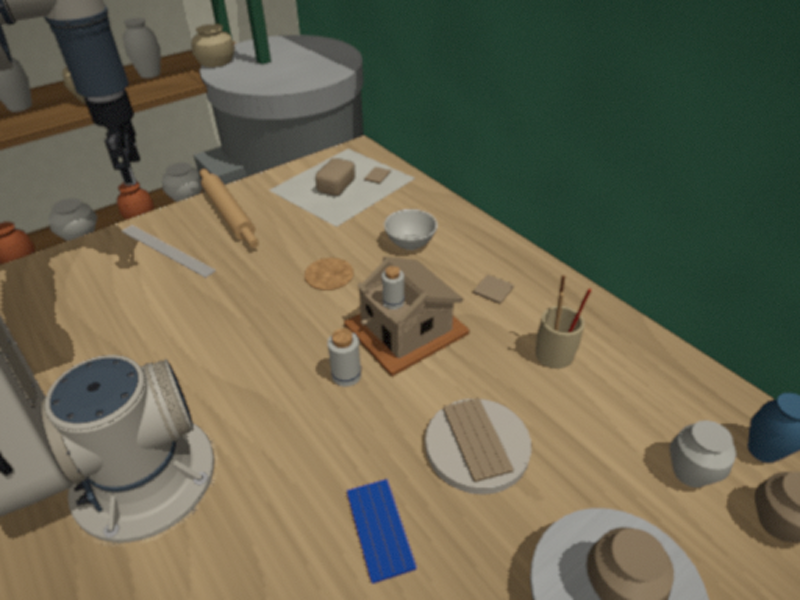

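View pics/top0b.png

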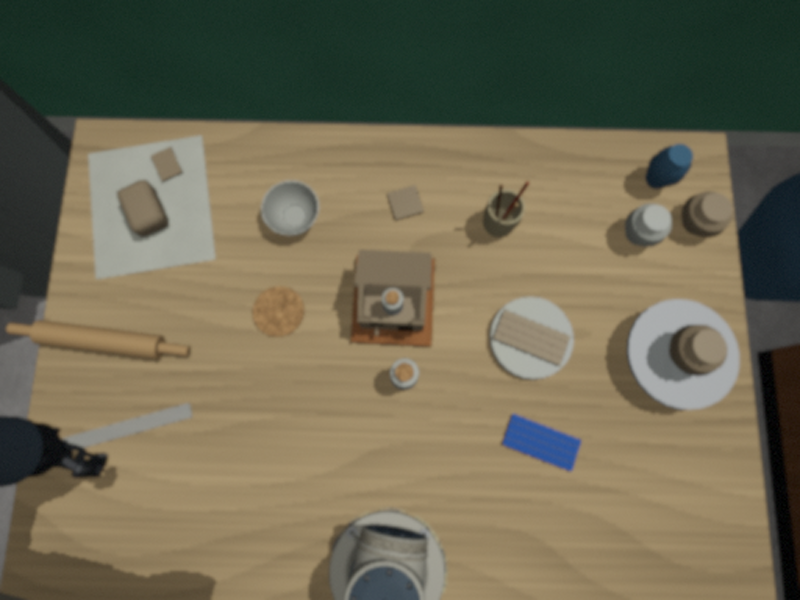

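The side view shows the house at (410,320), a jar standing in its roof at (392,285), a second jar on the table at (345,357), the mat at (329,273), and the disc with the clay panel at (478,440). The blue look-alike is at (380,530), the tile at (493,288) and the bowl at (410,232).

The top view shows the same scene: house (393,300), roof jar (392,298), table jar (404,373), mat (278,311), panel (531,338). Next I'll enlarge both.

Run:
```python
from h import *
for f,(x,y,w,h),k in(('top0',(155,150,220,108),3.6),('side0',(190,155,156,160),3.7)):
    im=load(f)['img'][y:y+h,x:x+w,::-1]; im=cv2.resize(im,None,fx=k,fy=k,interpolation=cv2.INTER_CUBIC)
    for i in range(0,w,10):
        cv2.line(im,(int((i+.5)*k),0),(int((i+.5)*k),6 if (x+i)%50 else 14),(0,0,255),1)
        if i%20==0: cv2.putText(im,str(x+i),(int(i*k),22),0,.35,(0,0,255))
    for j in range(0,h,10):
        cv2.line(im,(0,int((j+.5)*k)),(6,int((j+.5)*k)),(0,0,255),1)
        if j%20==0: cv2.putText(im,str(y+j),(8,int(j*k)+6),0,.35,(0,0,255))
    cv2.imwrite(f'pics/{f}c.png',im); print(im.shape)
```

```text
(389, 792, 3)
(592, 577, 3)
```

View pics/top0c.png

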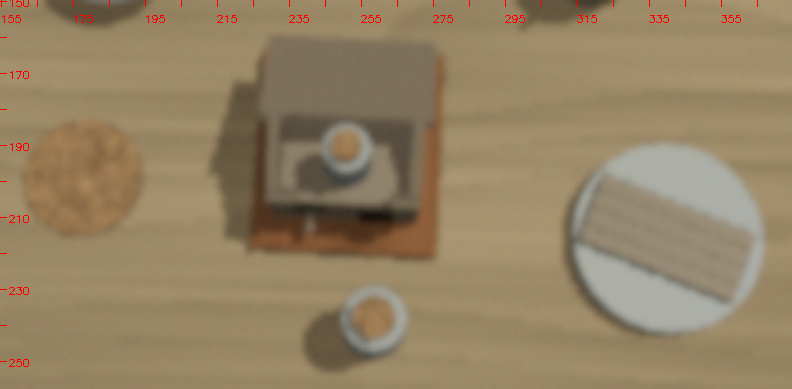

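View pics/side0c.png

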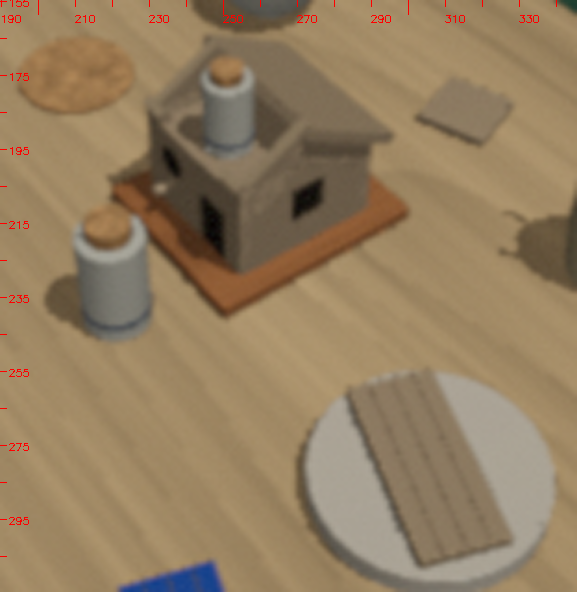

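Jar candidates: the roof jar at side (250,186) and the table jar at side (220,226). The table jar is clearly larger, and the roof jar is the one standing in the open roof half. I'll triangulate both to check their sizes.

```bash
cat > m.py <<'E'
from h import *
from scipy.optimize import least_squares
np.set_printoptions(precision=4,suppress=True)
T,S=load('top0'),load('side0')
t=lambda p:(np.array(p,float)+.5)/3.6-.5+[155,150]
s=lambda p:(np.array(p,float)+.5)/3.7-.5+[190,155]
def Rz(a): return np.array([[np.cos(a),-np.sin(a),0],[np.sin(a),np.cos(a),0],[0,0,1]])
def fit(obj,ps,pt,x0):
    obj=np.array(obj,float)
    f=lambda q:np.r_[(proj(T,obj@Rz(q[3]).T+q[:3])-t(pt)).ravel(),(proj(S,obj@Rz(q[3]).T+q[:3])-s(ps)).ravel()]
    r=least_squares(f,x0); return r.x,r.fun.reshape(-1,2)
E
python3 - <<'E'
from m import *
for n,a,b in(('jarcorktop',(345,145),(227,67)),('bigcorktop',(374,318),(108,219)),('mat',(83,177),(76,74)),('bat',(668,238),(429,475))):
    print(n,*tri(T,t(a),S,s(b)))
# roof-jar and table jar cylinder pixel widths -> size
for n,l,r,c in(('roof',(202,85),(254,85),(345,145)),('table',(75,250),(150,250),(374,318))):
    p=tri(T,t(c),S,s((l[0]/2+r[0]/2,67 if n=='roof' else 219)))[0]; W=np.array(S['world_to_cam']); z=(W[:3,:3]@p+W[:3,3])[2]
    print(n,'dia',(r[0]-l[0])/3.7*z/S['fx'])
# panel top corners: obj in own frame (z free)
P=[[.033,.073,0],[.033,-.073,0],[-.033,-.073,0],[-.033,.073,0]]
print('panel',*fit(P,[(430,369),(512,541),(420,563),(348,392)],[(605,173),(757,236),(731,303),(577,238)],[.42,-.2,.03,-.3]))
B=[[-.095,.085,0],[-.095,-.085,0],[.095,-.085,0]]
print('board',*fit(B,[(112,185),(226,310),(408,207)],[(249,248),(434,255),(445,57)],[.45,0,.015,0]))
E
```

```text
jarcorktop [0.5057 0.0022 0.1721] 0.0016605258570374626
bigcorktop [ 0.3748 -0.0246  0.1115] 0.00224489414998594
mat [0.5065 0.2463 0.0056] 0.0013414248774224918
bat [ 0.4609 -0.2883  0.0171] 0.0006223184788930712
roof dia 0.039359918486420536
table dia 0.05505363985155732
panel [ 0.46   -0.2847  0.0298 -0.379 ] [[-0.2548 -0.3817]
 [-0.0336 -0.3969]
 [ 0.2843 -0.1039]
 [ 0.2117  0.0668]
 [ 0.4128  0.2958]
 [ 0.1577 -0.1478]
 [-0.5363  0.6017]
 [-0.6037 -0.494 ]]
board [ 0.5367  0.0031  0.0145 -0.0288] [[-0.2527 -0.5885]
 [ 0.5646  0.2719]
 [-0.1368 -0.8495]
 [-0.7505  0.467 ]
 [-0.6519 -0.0073]
 [ 0.521   0.1331]]
```

The roof jar's cork top is at z=0.172 (expected 0.171) and its diameter is 39 mm, so it is the one meant. The table jar is 55 mm across and so is the decoy. Next I'll check the house fit with an overlay.

```bash
cat >> m.py <<'E'
def house(q): return lambda P:np.atleast_2d(P)@Rz(q[3]).T+q[:3]
def slope(q):
    c,s_=np.cos(np.pi/6),np.sin(np.pi/6)
    R=np.array([[c,0,-s_],[0,1,0],[s_,0,c]]); o=np.array([-.034*c,0,.1425-.034*s_])
    return Rz(q[3])@o+q[:3], Rz(q[3])@R
E
python3 - <<'E'
from m import *
q=np.array([.5367,.0031,0,-.0288])
H=house(q); o,R=slope(q); Sl=lambda P:np.array(P)@R.T+o
L=[H([[-.095,.085,.015],[-.095,-.085,.015],[.095,-.085,.015]]),
 Sl([[.034,.065,0],[-.041,.065,0]]),Sl([[.034,-.065,0],[-.041,-.065,0]]),Sl([[.034,.055,0],[-.041,.055,0]]),Sl([[.034,-.055,0],[-.041,-.055,0]]),
 H([[-.065,.065,.015],[-.065,.065,.1],[-.065,-.065,.1],[-.065,-.065,.015]])]
for k in(1,-1): L.append(Sl([[-.033,k*.04,.007],[-.033,k*.065,.007],[-.041,k*.065,.007],[-.041,k*.04,.007],[-.033,k*.04,.007]]))
out=[]
for d,(x,y,w,h),k in((T,(220,155,65,70),6),(S,(215,160,85,85),6)):
    im=cv2.resize(d['img'][y:y+h,x:x+w,::-1],None,fx=k,fy=k,interpolation=cv2.INTER_CUBIC)
    for l in L: cv2.polylines(im,[np.round((proj(d,l)-[x,y]+.5)*k).astype(int)],False,(0,255,0),1)
    out.append(cv2.copyMakeBorder(im,0,600-im.shape[0],0,0,0))
im=np.hstack(out); cv2.imwrite('pics/ov.png',im[:520,:800] if im.shape[1]>800 else im[:520]); print(im.shape)
E
```

```text
(600, 900, 3)
```

View pics/ov.png

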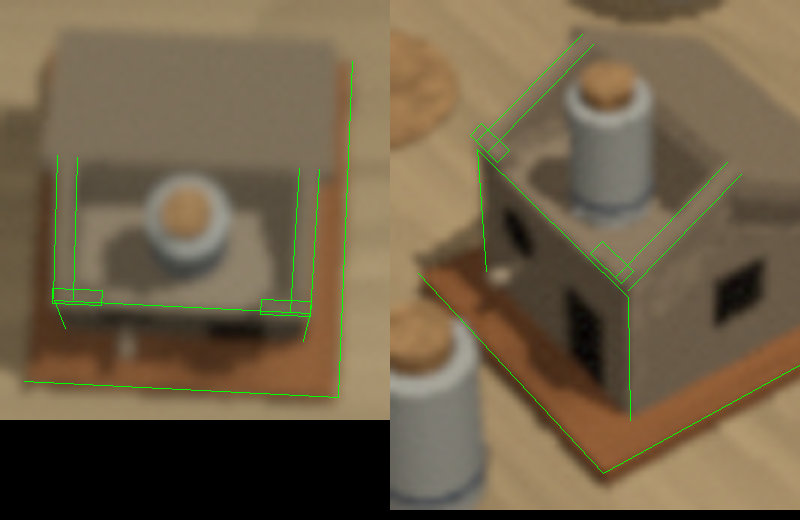

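The overlay fits the board and gables to about 1 px, or roughly 2 mm. The jar sits centrally between the gables, so I'll grip it along y with the fingers part open. Next is a small planner that turns a goal pose into rows.

```bash
cat > plan.py <<'E'
from h import *
from scipy.spatial.transform import Rotation as Ro
def down(psi): # tool down, tool x at world yaw psi
    c,s=np.cos(psi),np.sin(psi); return np.array([[c,s,0],[s,-c,0],[0,0,-1.]])
def plan(wps,n,g,vmax=.0615,wmax=.079,start=None):
    """wps: list of (pos,R,[rows]); prints rows with closure g, padded to n"""
    st=manip.state(); p,R=(np.array(st['eef_pos']),np.array(st['ee_rot'])) if start is None else start
    rows=[]
    for w in wps:
        P,Q=np.array(w[0],float),w[1]
        k=max(int(np.ceil(max(np.linalg.norm(P-p)/vmax,np.linalg.norm(Ro.from_matrix(R.T@Q).as_rotvec())/wmax-1e-6))),w[2] if len(w)>2 else 1)
        for i in range(k,0,-1):
            sh=np.round(R.T@(P-p)/i/.15,3); tu=np.round(Ro.from_matrix(R.T@Q).as_rotvec()/i/.08,2)
            rows.append([sh.tolist(),tu.tolist(),g]); p=p+R@sh*.15; R=R@Ro.from_rotvec(tu*.08).as_matrix()
    while len(rows)%5: rows.append([[0,0,0],[0,0,0],g])
    for i in range(0,len(rows),5): print(str(rows[i:i+5]).replace('-0.0,','0,').replace('0.0,','0,').replace(' ',''))
    return p,R
E
python3 - <<'E'
from plan import *
print(plan([([.5057,.0022,.235],down(-.029))],5,.25)[0])
E
```

```text
[[[0.306,0.225,-0.003],[0,0,-0.5],0.25],[[0.297,0.237,-0.003],[0,0,-0.5],0.25],[[0.287,0.249,-0.002],[0,0,-0.5],0.25],[[0.277,0.26,-0.003],[0,0,-0.5],0.25],[[0.266,0.271,-0.002],[0,0,-0.5],0.25]]
[[[0.255,0.282,-0.003],[0,0,-0.5],0.25],[[0.244,0.291,-0.002],[0.01,0,-0.5],0.25],[[0.232,0.301,-0.003],[0,0,-0.5],0.25],[[0.22,0.31,-0.003],[0.01,0,-0.49],0.25],[[0.208,0.319,-0.003],[0,0.01,-0.5],0.25]]
[0.50566618 0.00221412 0.23503576]
```

arm_command:
  steps:
    - [[0.306,0.225,-0.003],[0,0,-0.5],0.25]
    - [[0.297,0.237,-0.003],[0,0,-0.5],0.25]
    - [[0.287,0.249,-0.002],[0,0,-0.5],0.25]
    - [[0.277,0.26,-0.003],[0,0,-0.5],0.25]
    - [[0.266,0.271,-0.002],[0,0,-0.5],0.25]

```text
t: 0.72
eef_pos: [0.3673, 0.2498, 0.2331]
ee_rot: [[0.975, -0.224, -0.0], [-0.224, -0.975, -0.0], [-0.0, 0.0, -1.0]]
contact_force: [2.3, 0.7, -0.0]
width: 0.0642
gripper_force: 0.0
```

arm_command:
  steps:
    - [[0.255,0.282,-0.003],[0,0,-0.5],0.25]
    - [[0.244,0.291,-0.002],[0.01,0,-0.5],0.25]
    - [[0.232,0.301,-0.003],[0,0,-0.5],0.25]
    - [[0.22,0.31,-0.003],[0.01,0,-0.49],0.25]
    - [[0.208,0.319,-0.003],[0,0.01,-0.5],0.25]

```text
t: 1.35
eef_pos: [0.5063, 0.0009, 0.2349]
ee_rot: [[1.0, -0.027, 0.001], [-0.027, -1.0, 0.002], [0.0, -0.002, -1.0]]
contact_force: [0.9, 1.7, 0.5]
width: 0.0637
gripper_force: 0.0
```

Run:
```python
from plan import *
np.set_printoptions(precision=4,suppress=True)
s=manip.state(); print(s['t'],s['eef_pos'],s['ee_rot'],s['width'],s['joint_positions'])
plan([([.5057,.0022,.165],down(-.029),2),([.5057,.0022,.128],down(-.029),2)],5,.25)
```

```text
1.35 [0.5063 0.0009 0.2349] [[ 0.9996 -0.0272  0.0005]
 [-0.0272 -0.9996  0.0017]
 [ 0.0005 -0.0017 -1.    ]] 0.06374765568815455 [ 17.7896   9.5595   0.3078  -0.0835 -80.6901  70.6628]
[[[-0.002,-0.004,0.233],[-0.01,0,0.01],0.25],[[-0.003,-0.004,0.233],[-0.01,-0.01,0.01],0.25],[[0,0,0.123],[0,0,0.0],0.25],[[0,0,0.124],[0,0,0.0],0.25],[[0,0,0],[0,0,0],0.25]]
```

arm_command:
  steps:
    - [[-0.002,-0.004,0.233],[0,0,0.01],0.25]
    - [[-0.003,-0.004,0.233],[0,0,0.01],0.25]
    - [[0,0,0.143],[0,0,0],0.25]
    - [[0,0,0.143],[0,0,0],0.25]
    - [[0,0,0],[0,0,0],0.25]

```text
t: 1.98
eef_pos: [0.5038, 0.0037, 0.1207]
ee_rot: [[1.0, -0.03, -0.003], [-0.03, -1.0, 0.001], [-0.003, -0.001, -1.0]]
contact_force: [0.3, -0.3, 0.6]
width: 0.064
gripper_force: 0.0
```

arm_command:
  steps:
    - [[0,0,0],[0,0,0],0.9]
    - [[0,0,0],[0,0,0],0.9]
    - [[0,0,0],[0,0,0],0.9]
    - [[0,0,0],[0,0,0],0.9]
    - [[0,0,0],[0,0,0],0.9]
  force: 35

```text
t: 2.6
eef_pos: [0.5061, 0.0041, 0.1236]
ee_rot: [[1.0, -0.03, 0.003], [-0.03, -1.0, 0.002], [0.003, -0.002, -1.0]]
contact_force: [-0.4, 0.4, 6.1]
width: 0.0394
gripper_force: 35.6
```

Run:
```python
from plan import *
a=plan([([.506,.003,.225],down(-.029),2),([.506,.2463,.225],down(0.0)),([.5065,.2463,.08],down(0.0),3),([.5065,.2463,.043],down(0),2)],5,.9)
print(a[0])
```

```text
[[[0.001,0.003,-0.338],[-0.01,-0.02,-0.01],0.9],[[0,0.004,-0.338],[-0.01,-0.02,-0.0],0.9],[[-0.012,-0.405,0.0],[0,0,-0.09],0.9],[[-0.009,-0.406,0.0],[0,0,-0.09],0.9],[[-0.006,-0.406,0.0],[0,0,-0.09],0.9]]
[[[-0.003,-0.405,0.0],[0,0,-0.09],0.9],[[0.001,0,0.322],[0,0,-0.0],0.9],[[0.001,0,0.323],[0,0,-0.0],0.9],[[0.002,0,0.322],[0,0,-0.0],0.9],[[0,0,0.123],[0,0,-0.0],0.9]]
[[[-0.001,0,0.124],[0,0,-0.0],0.9],[[0,0,0],[0,0,0],0.9],[[0,0,0],[0,0,0],0.9],[[0,0,0],[0,0,0],0.9],[[0,0,0],[0,0,0],0.9]]
[0.50642768 0.24632419 0.04296101]
```

arm_command:
  steps:
    - [[0,0.003,-0.1],[0,0,0],0.9]
    - [[0,0.003,-0.2],[0,0,0],0.9]
    - [[0,0,-0.25],[0,0,0],0.9]
    - [[0,0,-0.12],[0,0,0],0.9]
    - [[0,-0.1,0],[0,0,-0.05],0.9]

```text
t: 3.22
eef_pos: [0.5062, 0.018, 0.2248]
ee_rot: [[1.0, -0.027, 0.004], [-0.027, -1.0, 0.003], [0.004, -0.003, -1.0]]
contact_force: [0.0, 0.0, -1.8]
width: 0.0394
gripper_force: 35.4
```

arm_command:
  steps:
    - [[-0.006,-0.25,0],[0,0,-0.05],0.9]
    - [[-0.006,-0.35,0],[0,0,-0.08],0.9]
    - [[-0.006,-0.4,0],[0,0,-0.09],0.9]
    - [[-0.004,-0.35,0],[0,0,-0.09],0.9]
    - [[0,-0.15,0],[0,0,0],0.9]

```text
t: 3.85
eef_pos: [0.5046, 0.2459, 0.2216]
ee_rot: [[1.0, 0.001, -0.002], [0.001, -1.0, 0.0], [-0.002, -0.0, -1.0]]
contact_force: [0.4, -0.6, -1.0]
width: 0.0394
gripper_force: 35.6
```

arm_command:
  steps:
    - [[0,0,0.2],[0,0,0],0.9]
    - [[0,0,0.3],[0,0,0],0.9]
    - [[0,0,0.3],[0,0,0],0.9]
    - [[0,0,0.2],[0,0,0],0.9]
    - [[0,0,0],[0,0,0],0.9]

```text
t: 4.47
eef_pos: [0.504, 0.2418, 0.0704]
ee_rot: [[1.0, -0.002, -0.005], [-0.002, -1.0, -0.003], [-0.005, 0.003, -1.0]]
contact_force: [1.0, 0.3, -0.5]
width: 0.0392
gripper_force: 35.5
```

Run:
```python
from h import *
print(manip.state()); a=grab('side','s1');b=grab('top','t1')
k=4
ims=[cv2.resize(d['img'][y:y+h,x:x+w,::-1],None,fx=k,fy=k,interpolation=cv2.INTER_CUBIC) for d,(x,y,w,h) in((a,(180,120,95,140)),(b,(145,140,95,140)))]
cv2.imwrite('pics/c1.png',np.hstack(ims))
```

```text
{'t': 4.475, 'joint_positions': array([ 41.61894129,  21.60892453,  -8.2562404 ,  -0.07972241,
       -60.43534063,  48.30613966]), 'dq': array([-3.83454032e-03, -2.41940277e+00,  4.50511922e+00,  1.63896916e+00,
       -1.64624663e+00,  7.62399767e-02]), 'effort': array([ 4.59171203e-02, -4.16973066e+01,  2.03049839e+01,  4.59215328e+00,
        3.89318755e-01, -2.58406282e-03]), 'eef_pos': array([0.50395025, 0.24177891, 0.07044109]), 'ee_rot': array([[ 0.99998686, -0.00199118, -0.0047244 ],
       [-0.00200337, -0.99999467, -0.00257841],
       [-0.00471924,  0.00258784, -0.99998552]]), 'contact_force': array([ 0.95332139,  0.34440986, -0.45358487]), 'ft_torque': array([-0.04896282,  0.0021525 ,  0.03526359]), 'gripper_force': 35.542781352996826, 'width': 0.03917933468514455}
```

View pics/c1.png

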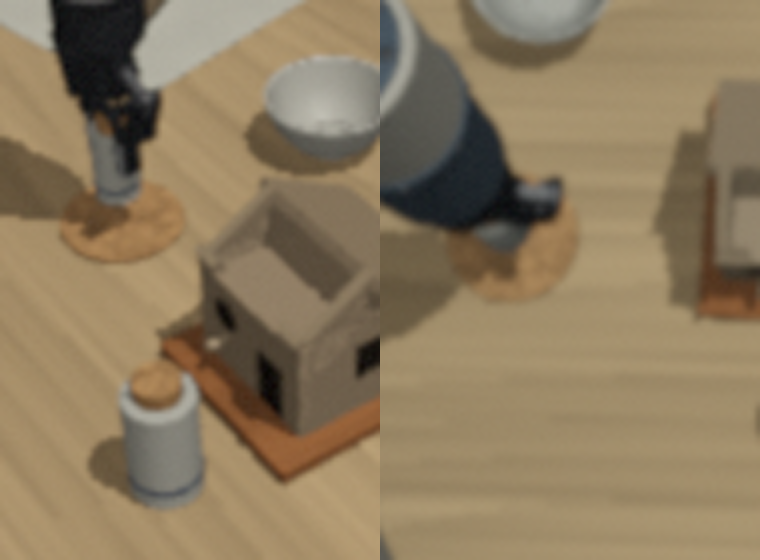

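The jar hangs upright over the mat (side crop (118,185) against mat centre (123,222)), and the attic is now empty. Lowering it.

arm_command:
  steps:
    - [[0.01,-0.02,0.08],[0,0,0],0.9]
    - [[0.008,-0.01,0.07],[0,0,0],0.9]
    - [[0,0,0.04],[0,0,0],0.9]
    - [[0,0,0],[0,0,0],0.9]
    - [[0,0,0],[0,0,0],0.9]

```text
t: 5.2
eef_pos: [0.509, 0.2478, 0.045]
ee_rot: [[1.0, -0.001, 0.001], [-0.001, -1.0, 0.002], [0.001, -0.002, -1.0]]
contact_force: [-0.6, 0.5, -1.1]
width: 0.0393
gripper_force: 35.5
```

arm_command:
  steps:
    - [[-0.01,0.01,0.02],[0,0,0],0.9]
    - [[0,0,0.015],[0,0,0],0.9]
    - [[0,0,0.01],[0,0,0],0.9]
    - [[0,0,0],[0,0,0],0.9]
    - [[0,0,0],[0,0,0],0.9]

```text
t: 5.82
eef_pos: [0.5074, 0.2463, 0.0381]
ee_rot: [[1.0, -0.001, 0.001], [-0.001, -1.0, 0.002], [0.001, -0.002, -1.0]]
contact_force: [1.0, -0.5, -0.9]
width: 0.0393
gripper_force: 35.5
```

arm_command:
  steps:
    - [[0,0,0.007],[0,0,0],0.9]
    - [[0,0,0],[0,0,0],0.9]
    - [[0,0,0.005],[0,0,0],0.9]
    - [[0,0,0],[0,0,0],0.9]
    - [[0,0,0],[0,0,0],0.9]

```text
t: 6.45
eef_pos: [0.5074, 0.2463, 0.0367]
ee_rot: [[1.0, -0.001, 0.001], [-0.001, -1.0, 0.002], [0.001, -0.002, -1.0]]
contact_force: [-2.7, -0.8, 3.7]
width: 0.0389
gripper_force: 35.8
```

Contact felt on the mat at the expected height. Releasing and retreating.

arm_command:
  steps:
    - [[0,0,0],[0,0,0],0.4]
    - [[0,0,0],[0,0,0],0.3]
    - [[0,0,0],[0,0,0],0.2]
    - [[0,0,0],[0,0,0],0.2]
    - [[0,0,0],[0,0,0],0.2]

```text
t: 7.08
eef_pos: [0.5073, 0.2463, 0.0362]
ee_rot: [[1.0, -0.001, 0.001], [-0.001, -1.0, 0.002], [0.001, -0.002, -1.0]]
contact_force: [-0.3, -0.8, 0.4]
width: 0.0684
gripper_force: 0.0
```

arm_command:
  steps:
    - [[0,0,-0.1],[0,0,0],0.2]
    - [[0,0,-0.25],[0,0,0],0.2]
    - [[0,0,-0.4],[0,0,0],0.2]
    - [[0,0,-0.4],[0,0,0],0.2]
    - [[0,0,-0.1],[0,0,0],0]

```text
t: 7.7
eef_pos: [0.5089, 0.2468, 0.23]
ee_rot: [[1.0, -0.001, 0.009], [-0.001, -1.0, 0.007], [0.009, -0.007, -1.0]]
contact_force: [0.2, 0.2, -0.7]
width: 0.0839
gripper_force: 0.0
```

Run:
```python
from plan import *
np.set_printoptions(precision=4,suppress=True)
s=manip.state(); print(s['t'],s['eef_pos'],s['width'],s['joint_positions'])
psi=-.379-np.pi/2
print('psi',psi)
a=plan([([.46,-.2847,.24],down(psi)),([.46,-.2847,.06],down(psi),4)],5,0)
print(a)
```

```text
7.7 [0.5089 0.2468 0.23  ] 0.08392030553916964 [ 41.7542  15.942    7.7681   0.0698 -81.1588  48.1658]
psi -1.9497963267948966
[[[-0.013,0.142,-0.004],[-0.01,0,0.97],0],[[-0.002,0.142,-0.004],[-0.01,0,0.97],0],[[0.009,0.142,-0.004],[-0.01,0,0.97],0],[[0.02,0.141,-0.003],[-0.01,0,0.97],0],[[0.031,0.139,-0.003],[-0.01,0,0.98],0]]
[[[0.042,0.136,-0.003],[-0.01,0,0.97],0],[[0.052,0.132,-0.003],[-0.01,0,0.98],0],[[0.063,0.128,-0.003],[-0.01,0,0.97],0],[[0.072,0.123,-0.003],[-0.01,0,0.98],0],[[0.082,0.117,-0.003],[-0.01,0,0.97],0]]
[[[0.09,0.11,-0.003],[-0.01,0,0.98],0],[[0.099,0.102,-0.003],[-0.01,0,0.97],0],[[0.106,0.095,-0.002],[-0.01,0,0.98],0],[[0.113,0.086,-0.002],[0,0,0.97],0],[[0.12,0.077,-0.002],[-0.01,0,0.98],0]]
[[[0.125,0.067,-0.002],[-0.01,0,0.97],0],[[0.13,0.057,-0.002],[0,0,0.98],0],[[0.134,0.047,-0.003],[-0.01,0,0.97],0],[[0.138,0.036,-0.002],[0,0,0.98],0],[[0.14,0.026,-0.002],[-0.01,0,0.97],0]]
[[[0.142,0.014,-0.003],[-0.01,-0.01,0.98],0],[[0.142,0.003,-0.003],[0,-0.01,0.97],0],[[0.142,-0.007,-0.003],[0,0,0.98],0],[[0.141,-0.019,-0.002],[-0.01,0,0.97],0],[[0.14,-0.029,-0.003],[-0.01,-0.01,0.98],0]]
[[[0,0,0.3],[0,0,-0.0],0],[[0,0,0.3],[0,0,-0.0],0],[[0,0,0.3],[0,0,-0.0],0],[[0,-0.001,0.3],[0,0,-0.0],0],[[0,0,0],[0,0,0],0]]
(array([ 0.46  , -0.2847,  0.0601]), array([[-0.3702, -0.9289, -0.0004],
       [-0.9289,  0.3702,  0.0002],
       [-0.    ,  0.0004, -1.    ]]))
```

arm_command:
  steps:
    - [[-0.013,0.142,-0.004],[0,0,0.97],0]
    - [[-0.002,0.142,-0.004],[0,0,0.97],0]
    - [[0.009,0.142,-0.004],[0,0,0.97],0]
    - [[0.02,0.141,-0.003],[0,0,0.97],0]
    - [[0.031,0.139,-0.003],[0,0,0.98],0]

```text
t: 8.32
eef_pos: [0.4968, 0.1389, 0.2265]
ee_rot: [[0.924, -0.383, 0.001], [-0.383, -0.924, 0.002], [0.0, -0.002, -1.0]]
contact_force: [-0.1, -1.1, -0.1]
width: 0.085
gripper_force: 0.0
```

arm_command:
  steps:
    - [[0.042,0.136,-0.003],[0,0,0.97],0]
    - [[0.052,0.132,-0.003],[0,0,0.98],0]
    - [[0.063,0.128,-0.003],[0,0,0.97],0]
    - [[0.072,0.123,-0.003],[0,0,0.98],0]
    - [[0.082,0.117,-0.003],[0,0,0.97],0]

```text
t: 8.95
eef_pos: [0.487, 0.0325, 0.2286]
ee_rot: [[0.709, -0.705, 0.001], [-0.705, -0.709, 0.002], [-0.001, -0.002, -1.0]]
contact_force: [0.5, -0.6, -0.2]
width: 0.0856
gripper_force: 0.0
```

arm_command:
  steps:
    - [[0.09,0.11,-0.003],[0,0,0.98],0]
    - [[0.099,0.102,-0.003],[0,0,0.97],0]
    - [[0.106,0.095,-0.002],[0,0,0.98],0]
    - [[0.113,0.086,-0.002],[0,0,0.97],0]
    - [[0.12,0.077,-0.002],[0,0,0.98],0]

```text
t: 9.57
eef_pos: [0.4772, -0.0736, 0.2302]
ee_rot: [[0.388, -0.922, 0.001], [-0.922, -0.388, 0.002], [-0.001, -0.002, -1.0]]
contact_force: [-0.4, 0.8, -0.4]
width: 0.0854
gripper_force: 0.0
```

arm_command:
  steps:
    - [[0.125,0.067,-0.002],[0,0,0.97],0]
    - [[0.13,0.057,-0.002],[0,0,0.98],0]
    - [[0.134,0.047,-0.003],[0,0,0.97],0]
    - [[0.138,0.036,-0.002],[0,0,0.98],0]
    - [[0.14,0.026,-0.002],[0,0,0.97],0]

```text
t: 10.2
eef_pos: [0.4674, -0.1797, 0.2317]
ee_rot: [[0.008, -1.0, 0.001], [-1.0, -0.008, 0.002], [-0.002, -0.001, -1.0]]
contact_force: [0.3, 0.2, -0.7]
width: 0.0852
gripper_force: 0.0
```

arm_command:
  steps:
    - [[0.142,0.014,-0.003],[0,0,0.98],0]
    - [[0.142,0.003,-0.003],[0,0,0.97],0]
    - [[0.142,-0.007,-0.003],[0,0,0.98],0]
    - [[0.141,-0.019,-0.002],[0,0,0.97],0]
    - [[0.14,-0.029,-0.003],[0,0,0.98],0]

```text
t: 10.82
eef_pos: [0.4577, -0.286, 0.2335]
ee_rot: [[-0.373, -0.928, 0.001], [-0.928, 0.373, 0.002], [-0.002, -0.0, -1.0]]
contact_force: [-0.2, -0.3, 1.2]
width: 0.0856
gripper_force: 0.0
```

Run:
```python
from plan import *
np.set_printoptions(precision=4,suppress=True)
s=manip.state(); print(s['t'],s['eef_pos'],s['ee_rot'],s['joint_positions'])
psi=-.379-np.pi/2
a=plan([([.46,-.2847,.06],down(psi),4)],5,0)
# refine house: use jar-free pictures, crop of roof
a,b=load('s1'),load('t1')
a=grab('side','s2'); b=grab('top','t2'); k=6
ims=[cv2.resize(d['img'][y:y+h,x:x+w,::-1],None,fx=k,fy=k,interpolation=cv2.INTER_CUBIC) for d,(x,y,w,h) in((a,(222,160,75,78)),(b,(222,155,56,78)))]
cv2.imwrite('pics/c2.png',np.hstack(ims))
```

```text
10.825 [ 0.4577 -0.286   0.2335] [[-0.3727 -0.928   0.0007]
 [-0.9279  0.3727  0.0018]
 [-0.0019 -0.     -1.    ]] [-15.4557  13.4184   4.9869  -0.1107 -81.5561  -6.4103]
[[[-0.003,-0.003,0.289],[0,0.01,-0.01],0],[[-0.003,-0.003,0.289],[0,0,-0.01],0],[[-0.003,-0.003,0.289],[0,0.01,-0.01],0],[[-0.004,-0.002,0.29],[0,0,-0.01],0],[[0,0,0],[0,0,0],0]]
```

View pics/c2.png

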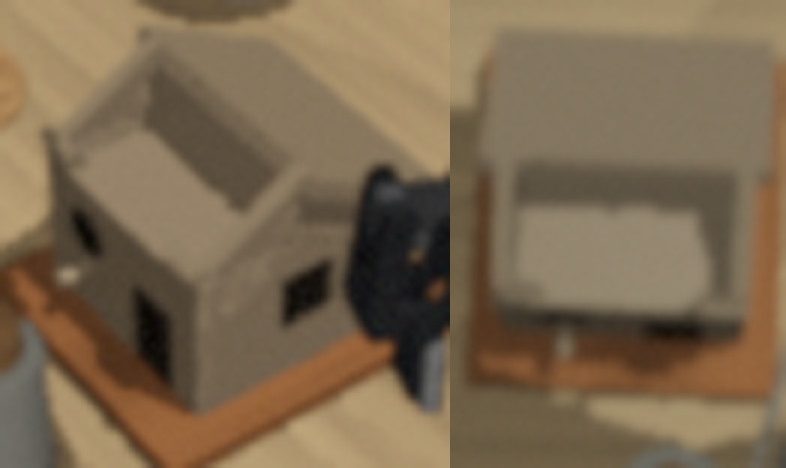

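The roof opening is now clear. In the side crop the gable tops run (150,45)→(62,140) and (303,165)→(200,283), and the top crop has slab corners at (487,162) and (770,177). This agrees with the house fit to within 1–2 mm. Before choosing a grip depth I'll check the slab's front edge at the ridge.

Run:
```python
from m import *
q=np.array([.5367,.0031,0,-.0288]); o,R=slope(q)
s6=lambda p:(np.array(p)+.5)/6-.5+[222,160]; t6=lambda p:(np.array(p)+.5)/6-.5+[222-75,155]
for a,b in(((300,163),(770,177)),((148,38),(487,162))):
    x,e=tri(T,t6(b),S,s6(a)); print(x,e,'house',Rz(-q[3])@(x-q[:3]),'slope',R.T@(x-o))
im=load('s2')['img'][170:215,225:290,::-1]; im=cv2.resize(im,None,fx=12,fy=12,interpolation=cv2.INTER_CUBIC)
im=np.clip((im.astype(float)-60)*2,0,255).astype(np.uint8)
for P,c in(([.034,-.065,0],(0,255,0)),([.034,-.073,10e-3],(0,0,255)),([.0427,-.073,5e-3],(255,0,0)),([.034,-.073,0],(0,255,255))):
    u=proj(S,R@np.array(P)+o)[0]; cv2.circle(im,tuple(int(v) for v in (u-[225,170]+.5)*12),4,c,1)
cv2.imwrite('pics/c3.png',im)
```

```text
[ 0.5262 -0.0675  0.1579] 0.0012641171301298996 house [-0.0085 -0.0709  0.1579] slope [ 0.0344 -0.0709  0.0176]
[0.5378 0.0712 0.1376] 0.00255957742933626 house [-0.0009  0.0681  0.1376] slope [ 0.0308  0.0681 -0.0038]
```

View pics/c3.png

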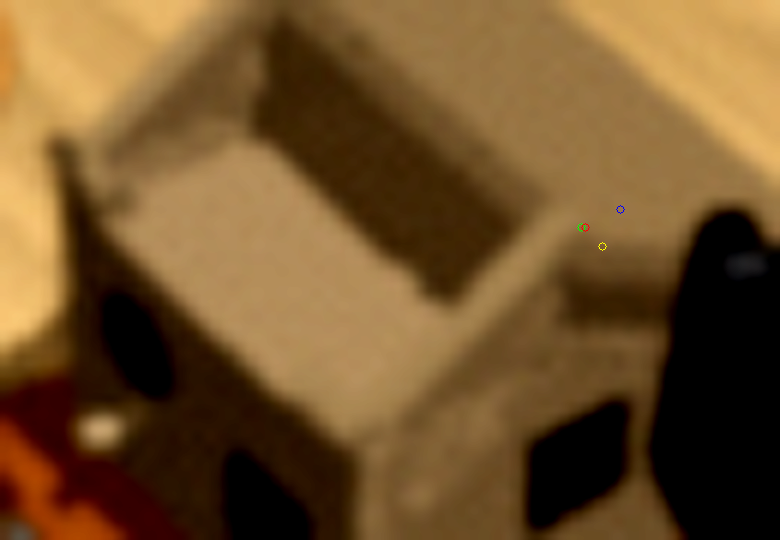

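The slab's front edge is flush with the ridge line, so the upper finger has room. I'll go down to the panel and grip the upper ~7 mm of its edges, with the tips ~2.5 mm above the disc.

arm_command:
  steps:
    - [[-0.003,-0.003,0.289],[0,0.01,-0.01],0]
    - [[-0.003,-0.003,0.289],[0,0,-0.01],0]
    - [[-0.003,-0.003,0.289],[0,0.01,-0.01],0]
    - [[-0.004,-0.002,0.29],[0,0,-0.01],0]
    - [[0,0,0.1],[0,0,0],0]

```text
t: 11.55
eef_pos: [0.4588, -0.283, 0.0427]
ee_rot: [[-0.366, -0.93, -0.004], [-0.93, 0.366, 0.002], [-0.0, 0.004, -1.0]]
contact_force: [-0.7, -0.1, 0.5]
width: 0.0855
gripper_force: 0.0
```

arm_command:
  steps:
    - [[0,0,0.1],[0,0,0],0]
    - [[0,0,0.05],[0,0,0],0]
    - [[0,0,0.02],[0,0,0],0]
    - [[0,0,0],[0,0,0],0]
    - [[0,0,0],[0,0,0],0]

```text
t: 12.18
eef_pos: [0.4609, -0.2844, 0.0199]
ee_rot: [[-0.367, -0.93, 0.002], [-0.93, 0.367, -0.0], [-0.0, -0.002, -1.0]]
contact_force: [0.1, 0.4, 0.6]
width: 0.0852
gripper_force: 0.0
```

Run:
```python
from plan import *
np.set_printoptions(precision=4,suppress=True)
s=manip.state(); print(s['t'],s['eef_pos'],s['ee_rot'],s['contact_force'])
plan([([.46,-.2847,.016],down(-.379-np.pi/2),3)],5,0)
```

```text
12.175 [ 0.4609 -0.2844  0.0199] [[-0.3674 -0.9301  0.0016]
 [-0.9301  0.3674 -0.0004]
 [-0.0002 -0.0016 -1.    ]] [0.1231 0.4233 0.6421]
[[[0.001,0.002,0.009],[-0.01,0,0.01],0],[[0.002,0.001,0.009],[-0.01,0,0.01],0],[[0.001,0.002,0.008],[0,0,0.02],0],[[0,0,0],[0,0,0],0],[[0,0,0],[0,0,0],0]]
```

arm_command:
  steps:
    - [[0.002,0.002,0.014],[0,0,0.02],0]
    - [[0.002,0.003,0.013],[0,0,0.02],0]
    - [[0,0,0],[0,0,0],0.1]
    - [[0,0,0],[0,0,0],0.2]
    - [[0,0,0],[0,0,0],0.3]
  force: 50

```text
t: 12.8
eef_pos: [0.4601, -0.2848, 0.016]
ee_rot: [[-0.37, -0.929, 0.002], [-0.929, 0.37, -0.001], [0.0, -0.002, -1.0]]
contact_force: [-1.1, 0.5, 5.4]
width: 0.0645
gripper_force: 59.2
```

arm_command:
  steps:
    - [[0,0,0],[0,0,0],0.5]
    - [[0,0,0],[0,0,0],0.5]
    - [[0,0,0],[0,0,0],0.5]
    - [[0,0,0],[0,0,0],0.5]
    - [[0,0,0],[0,0,0],0.5]

```text
t: 13.42
eef_pos: [0.4601, -0.2848, 0.0161]
ee_rot: [[-0.37, -0.929, 0.002], [-0.929, 0.37, -0.001], [0.0, -0.002, -1.0]]
contact_force: [-0.5, -0.4, 5.6]
width: 0.0644
gripper_force: 59.1
```

The grip holds at 64.4 mm (a 66 mm panel, same 0.6 mm-ish under-reading as with the jar). Lifting it and planning the move to a hover above the slope.

arm_command:
  steps:
    - [[0,0,-0.03],[0,0,0],0.5]
    - [[0,0,-0.15],[0,0,0],0.5]
    - [[0,0,-0.35],[0,0,0],0.5]
    - [[0,0,-0.38],[0,0,0],0.5]
    - [[0,0,-0.35],[0,0,0],0.5]

```text
t: 14.05
eef_pos: [0.459, -0.2841, 0.2059]
ee_rot: [[-0.37, -0.929, 0.0], [-0.929, 0.37, 0.001], [-0.001, 0.0, -1.0]]
contact_force: [0.9, -0.6, -2.1]
width: 0.0645
gripper_force: 56.0
```

```bash
cat > goal.py <<'E'
from m import *
from plan import *
def goal(x,y,z,q=(.5367,.0031,0,-.0288),ox=0,oz=.006,dR=np.eye(3)):
    o,R=slope(np.array(q)); P=o+R@np.array([x,y,z]); Q=np.c_[-R[:,1],-R[:,0],-R[:,2]]
    return P-Q@np.array([ox,0,-oz]),Q
E
python3 - <<'E'
from goal import *
s=manip.state(); print(s['t'],s['eef_pos'],s['width'],s['gripper_force'])
g=goal(.002,0,.06); print(g)
print(plan([(g[0],g[1],9)],5,.5)[0])
E
```

```text
14.05 [ 0.459  -0.2841  0.2059] 0.06451669948134106 55.98302900791168
(array([0.482 , 0.0047, 0.1733]), array([[-0.0288, -0.8657,  0.4998],
       [-0.9996,  0.0249, -0.0144],
       [-0.    , -0.5   , -0.866 ]]))
[[[-0.205,0.063,0.024],[0.72,-0.13,-0.48],0.5],[[-0.207,0.057,0.023],[0.72,-0.13,-0.48],0.5],[[-0.209,0.05,0.022],[0.72,-0.13,-0.48],0.5],[[-0.21,0.043,0.022],[0.72,-0.12,-0.47],0.5],[[-0.212,0.037,0.021],[0.72,-0.13,-0.48],0.5]]
[[[-0.213,0.03,0.022],[0.72,-0.12,-0.47],0.5],[[-0.214,0.023,0.022],[0.72,-0.13,-0.48],0.5],[[-0.214,0.016,0.023],[0.72,-0.12,-0.47],0.5],[[-0.214,0.01,0.024],[0.72,-0.13,-0.48],0.5],[[0,0,0],[0,0,0],0.5]]
[0.4819 0.0046 0.1733]
```

arm_command:
  steps:
    - [[-0.205,0.063,0.01],[0.72,-0.13,-0.48],0.5]
    - [[-0.207,0.057,0.02],[0.72,-0.13,-0.48],0.5]
    - [[-0.209,0.05,0.022],[0.72,-0.13,-0.48],0.5]
    - [[-0.21,0.043,0.022],[0.72,-0.12,-0.47],0.5]
    - [[-0.212,0.037,0.021],[0.72,-0.13,-0.48],0.5]

```text
t: 14.68
eef_pos: [0.4717, -0.1229, 0.1881]
ee_rot: [[-0.182, -0.94, 0.288], [-0.983, 0.181, -0.03], [-0.024, -0.288, -0.957]]
contact_force: [1.2, 0.4, -1.6]
width: 0.0641
gripper_force: 55.9
```

arm_command:
  steps:
    - [[-0.213,0.03,0.022],[0.72,-0.12,-0.47],0.5]
    - [[-0.214,0.023,0.022],[0.72,-0.13,-0.48],0.5]
    - [[-0.214,0.016,0.023],[0.72,-0.12,-0.47],0.5]
    - [[-0.214,0.01,0.024],[0.72,-0.13,-0.48],0.5]
    - [[0,0,0],[0,0,0],0.5]

```text
t: 15.3
eef_pos: [0.4801, 0.0047, 0.1719]
ee_rot: [[-0.025, -0.867, 0.498], [-1.0, 0.021, -0.015], [0.002, -0.498, -0.867]]
contact_force: [-0.8, -1.3, -1.3]
width: 0.0644
gripper_force: 56.0
```

Run:
```python
from goal import *
s=manip.state(); print(s['t'],s['eef_pos'],s['ee_rot'],s['width'],s['gripper_force'],s['joint_positions'])
g=goal(.003,0,.015); print(g)
plan([(g[0],g[1],4)],5,.5)
a=grab('side','s3'); b=grab('top','t3'); k=5
ims=[cv2.resize(d['img'][y:y+h,x:x+w,::-1],None,fx=k,fy=k,interpolation=cv2.INTER_CUBIC) for d,(x,y,w,h) in((a,(210,135,85,100)),(b,(212,150,75,100)))]
for d,(x,y,w,h),im,n in((a,(210,135,85,100),ims[0],0),(b,(212,150,75,100),ims[1],1)):
    # predicted panel corners (top face, underside) from measured pose
    R=s['ee_rot'];p=s['eef_pos']
    for zz,c in((-.016,(0,255,0)),(-.006,(0,255,255))):
        L=np.array([[i*.073,j*.033,zz] for i,j in((1,1),(1,-1),(-1,-1),(-1,1),(1,1))])@R.T+p
        cv2.polylines(im,[np.round((proj(d,L)-[x,y]+.5)*k).astype(int)],False,c,1)
cv2.imwrite('pics/c4.png',np.hstack(ims))
```

```text
15.3 [0.4801 0.0047 0.1719] [[-0.0254 -0.867   0.4977]
 [-0.9997  0.0208 -0.0148]
 [ 0.0025 -0.4979 -0.8672]] 0.06442541437445107 55.95960080623627 [ 28.6628 -11.2063 -46.9019  29.0207 -31.2523 -52.0232]
(array([0.5054, 0.004 , 0.1348]), array([[-0.0288, -0.8657,  0.4998],
       [-0.9996,  0.0249, -0.0144],
       [-0.    , -0.5   , -0.866 ]]))
[[[0,-0.006,0.075],[0.01,0,0.01],0.5],[[0,-0.006,0.074],[0.01,0,0.01],0.5],[[0,-0.005,0.075],[0.01,0,0.02],0.5],[[0,-0.005,0.074],[0,-0.01,0.01],0.5],[[0,0,0],[0,0,0],0.5]]
```

View pics/c4.png

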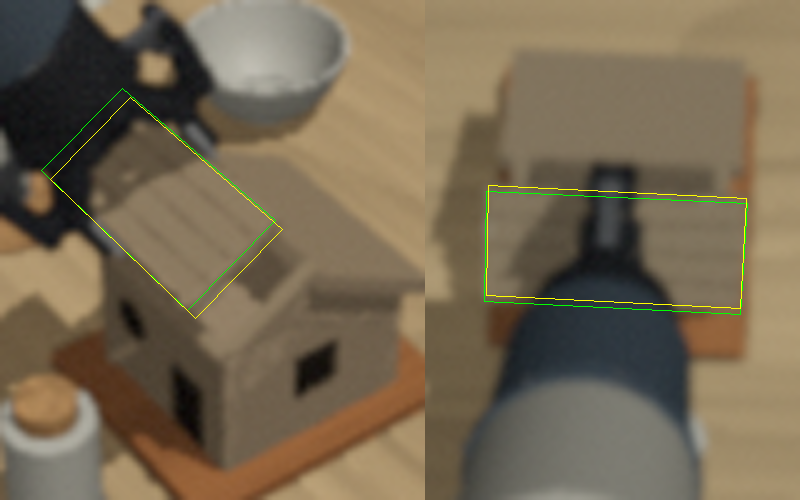

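The panel is in hand, tilted parallel to the slope. Its image matches the prediction in the top crop, with edges at x=485 and 745, so it is centred in the grip. Descending along the normal.

arm_command:
  steps:
    - [[0,-0.006,0.06],[0.01,0,0.01],0.5]
    - [[0,-0.006,0.09],[0.01,0,0.01],0.5]
    - [[0,-0.005,0.09],[0.01,0,0.02],0.5]
    - [[0,-0.005,0.058],[0,0,0.01],0.5]
    - [[0,0,0],[0,0,0],0.5]

```text
t: 16.02
eef_pos: [0.5077, 0.0027, 0.1362]
ee_rot: [[-0.034, -0.865, 0.501], [-0.999, 0.029, -0.016], [-0.001, -0.501, -0.865]]
contact_force: [0.7, -0.4, -2.5]
width: 0.0644
gripper_force: 55.9
```

```bash
cat > rel.py <<'E'
from goal import *
def rel():
    s=manip.state(); o,R=slope(np.array([.5367,.0031,0,-.0288])); Q=goal(0,0,0)[1]
    u=s['eef_pos']+s['ee_rot']@[0,0,-.006]
    print(s['t'],'slope xyz mm',1e3*R.T@(u-o),'rot err(tool) ',Ro.from_matrix(s['ee_rot'].T@Q).as_rotvec(),'F slope',R.T@s['contact_force'],s['width'],s['gripper_force'])
if __name__=='__main__': rel()
E
python3 rel.py; python3 -c "
from goal import *
g=goal(.003,0,.005); plan([(g[0],g[1],3)],5,.5)"
```

```text
16.025 slope xyz mm [ 5.7595 -1.2089 15.033 ] rot err(tool)  [-0.0015 -0.0018 -0.0045] F slope [-0.6534 -0.3925 -2.4676] 0.0643861247929061 55.94677805900574
[[[-0.003,0.006,0.022],[-0.01,-0.01,-0.02],0.5],[[-0.003,0.006,0.022],[0,-0.01,-0.02],0.5],[[-0.002,0.007,0.023],[-0.01,0,-0.02],0.5],[[0,0,0],[0,0,0],0.5],[[0,0,0],[0,0,0],0.5]]
```

arm_command:
  steps:
    - [[-0.003,0.003,0.022],[0,0,-0.02],0.5]
    - [[-0.003,0.003,0.022],[0,0,-0.02],0.5]
    - [[-0.002,0.003,0.023],[0,0,-0.02],0.5]
    - [[0,0,0],[0,0,0],0.5]
    - [[0,0,0],[0,0,0],0.5]

```text
t: 16.65
eef_pos: [0.5115, 0.0047, 0.1277]
ee_rot: [[-0.028, -0.864, 0.502], [-1.0, 0.023, -0.015], [0.001, -0.503, -0.864]]
contact_force: [-0.3, 0.0, -0.9]
width: 0.0647
gripper_force: 56.0
```

```bash
python3 rel.py
```

```text
16.65 slope xyz mm [4.7684 0.8677 5.8079] rot err(tool)  [-0.0031 -0.0003  0.0014] F slope [-0.7701  0.0034 -0.6461] 0.06472719332762049 55.985015630722046
```

arm_command:
  steps:
    - [[0.003,0,0.012],[0,0,0],0.5]
    - [[0,0,0.01],[0,0,0],0.5]
    - [[0,0,0],[0,0,0],0.5]
    - [[0,0,0],[0,0,0],0.5]
    - [[0,0,0],[0,0,0],0.5]

```text
t: 17.27
eef_pos: [0.5132, 0.0042, 0.1248]
ee_rot: [[-0.028, -0.864, 0.502], [-1.0, 0.023, -0.015], [0.001, -0.503, -0.864]]
contact_force: [0.6, -0.1, -1.7]
width: 0.0644
gripper_force: 56.0
```

```bash
python3 rel.py
```

```text
17.275 slope xyz mm [4.782  0.421  2.4738] rot err(tool)  [-0.0031 -0.0003  0.0014] F slope [-0.3697 -0.0356 -1.7798] 0.06441938785337788 55.9855717420578
```

arm_command:
  steps:
    - [[0,0,0.01],[0,0,0],0.5]
    - [[0,0,0],[0,0,0],0.5]
    - [[0,0,0.006],[0,0,0],0.5]
    - [[0,0,0],[0,0,0],0.5]
    - [[0,0,0],[0,0,0],0.5]

```text
t: 17.9
eef_pos: [0.5141, 0.004, 0.1232]
ee_rot: [[-0.028, -0.864, 0.503], [-1.0, 0.024, -0.015], [0.001, -0.503, -0.864]]
contact_force: [-10.0, 1.7, 7.8]
width: 0.0646
gripper_force: 57.4
```

```bash
python3 rel.py
```

```text
17.9 slope xyz mm [4.7279 0.2821 0.5823] rot err(tool)  [-0.0037 -0.0003  0.0014] F slope [-4.8291  1.4419 11.7906] 0.06459596427414452 57.41077959537506
```

Contact with the slope at the expected height. Easing off slightly, then sliding down-slope to the stops.

arm_command:
  steps:
    - [[0,0.008,-0.005],[0,0,0],0.5]
    - [[0,0.008,0],[0,0,0],0.5]
    - [[0,0.006,0],[0,0,0],0.5]
    - [[0,0,0],[0,0,0],0.5]
    - [[0,0,0],[0,0,0],0.5]

```text
t: 18.52
eef_pos: [0.5111, 0.0042, 0.1216]
ee_rot: [[-0.028, -0.864, 0.502], [-1.0, 0.023, -0.015], [0.001, -0.502, -0.865]]
contact_force: [-0.4, -0.2, -2.5]
width: 0.0645
gripper_force: 56.0
```

```bash
python3 rel.py
```

```text
18.525 slope xyz mm [1.3865 0.3572 0.7179] rot err(tool)  [-0.0028 -0.0004  0.0014] F slope [-1.6186 -0.1697 -1.9682] 0.06446165062046545 55.99414587020874
```

arm_command:
  steps:
    - [[0,0.006,0],[0,0,0],0.5]
    - [[0,0,0],[0,0,0],0.5]
    - [[0,0.005,0],[0,0,0],0.5]
    - [[0,0,0],[0,0,0],0.5]
    - [[0,0,0],[0,0,0],0.5]

```text
t: 19.15
eef_pos: [0.5097, 0.0043, 0.1209]
ee_rot: [[-0.028, -0.864, 0.502], [-1.0, 0.023, -0.015], [0.001, -0.503, -0.865]]
contact_force: [0.2, 0.4, -1.2]
width: 0.0647
gripper_force: 56.0
```

```bash
python3 rel.py
```

```text
19.15 slope xyz mm [-0.1966  0.4044  0.7756] rot err(tool)  [-0.003  -0.0003  0.0014] F slope [-0.4594  0.4162 -1.1713] 0.06472067451165893 55.99151015281677
```

arm_command:
  steps:
    - [[0,0.005,0],[0,0,0],0.5]
    - [[0,0,0],[0,0,0],0.5]
    - [[0,0.005,0],[0,0,0],0.5]
    - [[0,0,0],[0,0,0],0.5]
    - [[0,0,0],[0,0,0],0.5]

```text
t: 19.77
eef_pos: [0.5091, 0.0045, 0.1209]
ee_rot: [[-0.028, -0.863, 0.504], [-1.0, 0.024, -0.014], [0.0, -0.504, -0.864]]
contact_force: [4.7, -2.4, 0.6]
width: 0.0647
gripper_force: 55.9
```

```bash
python3 rel.py
```

```text
19.775 slope xyz mm [-0.7847  0.6055  1.0835] rot err(tool)  [-0.0044  0.0002  0.0011] F slope [ 4.3893 -2.3069 -1.8738] 0.06469331559897433 55.90739607810974
```

Stops touched at x ≈ −0.7 mm, with 4.4 N up-slope. Now seating along the normal.

arm_command:
  steps:
    - [[0,0,0.005],[0,0,0],0.5]
    - [[0,0.002,0],[0,0,0],0.5]
    - [[0,0,0.003],[0,0,0],0.5]
    - [[0,0,0],[0,0,0],0.5]
    - [[0,0,0],[0,0,0],0.5]

```text
t: 20.4
eef_pos: [0.5093, 0.0045, 0.1205]
ee_rot: [[-0.028, -0.863, 0.505], [-1.0, 0.024, -0.014], [0.0, -0.505, -0.863]]
contact_force: [-7.2, 0.1, 13.1]
width: 0.0643
gripper_force: 57.6
```

```bash
python3 rel.py
python3 - <<'E'
from goal import *
a=grab('side','s4'); b=grab('top','t4'); s=manip.state()
k=6;(x,y,w,h)=(212,150,70,90)
im=cv2.resize(b['img'][y:y+h,x:x+w,::-1],None,fx=k,fy=k,interpolation=cv2.INTER_CUBIC)
# panel ends in top view: luminance profiles along rows in the panel, left & right of house
g=cv2.cvtColor(b['img'],cv2.COLOR_RGB2GRAY)
R=s['ee_rot'];p=s['eef_pos']
for j in(-.02,.0,.015):
    e=[proj(b,R@np.array([i*.073,j,-.016])+p)[0] for i in(1,-1)]
    for u in e:
        r=int(round(u[1])); c=int(round(u[0])); print(j,u.round(1),c-6,g[r,c-6:c+7])
E
```

```text
20.4 slope xyz mm [-0.7729  0.6514  0.5995] rot err(tool)  [-0.0058  0.0005  0.0012] F slope [ 0.2729 -0.1461 14.929 ] 0.064311078387257 57.6332813501358
-0.02 [274.9 188.6] 269 [111 111 112 113 113 111 107 108 123 139 147 150 150]
-0.02 [225.6 186.1] 220 [ 95  95  94  95  95 104 115 118 117 116 115 114 116]
0.0 [274.5 195. ] 268 [110 110 112 112 114 114 115 111 112 123 137 142 144]
0.0 [225.4 192.5] 219 [ 92  92  92  93  91  89  92 103 109 111 111 108 103]
0.015 [274.2 199.8] 268 [111 112 110 109 110 112 112 110 121 139 151 155 155]
0.015 [225.3 197.3] 219 [ 96  96  97  97  96  94  95 104 111 112 108  95  83]
```

Run:
```python
from goal import *
s=manip.state(); R=s['ee_rot'];p=s['eef_pos']; b=load('t4'); im=b['img'].astype(int); sat=im[:,:,0]-im[:,:,2]
for j in(-.02,0,.015):
    for i in(1,-1):
        u=proj(b,R@np.array([i*.073,j,-.016])+p)[0]; r,c=int(round(u[1])),int(round(u[0])); print(j,u.round(1),c-6,sat[r,c-6:c+7])
# slab: rows mid-slab
for r in(165,170,175): print(r,'L',220,sat[r,220:235],'R',265,sat[r,265:283])
# wall/gable predicted, slab 146 predicted at rear slope x=+.03
H=house(np.array([.5367,.0031,0,-.0288]))
for x in(.02,.04): print(x,proj(b,H([[x,.073,.1425-x*.577],[x,-.073,.1425-x*.577]])).round(1).tolist())
```

```text
-0.02 [274.9 188.6] 269 [34 34 34 34 35 40 58 69 64 59 55 56 55]
-0.02 [225.6 186.1] 220 [41 40 40 40 41 38 37 35 35 35 34 35 34]
0 [274.5 195. ] 268 [35 35 35 34 36 36 44 62 71 63 56 55 55]
0 [225.4 192.5] 219 [37 40 39 38 39 38 36 34 35 35 35 34 33]
0.015 [274.2 199.8] 268 [34 34 34 34 35 40 52 67 70 63 58 56 56]
0.015 [225.3 197.3] 219 [40 40 40 40 40 38 36 34 34 35 35 30 27]
165 L 220 [55 56 55 56 55 55 53 53 55 46 38 37 35 36 35] R 265 [35 36 36 35 35 36 35 36 35 37 42 54 59 57 54 54 54 54]
170 L 220 [54 55 55 55 54 53 48 43 42 39 37 36 36 35 36] R 265 [35 35 35 35 35 36 36 35 35 37 45 62 69 60 54 53 53 53]
175 L 220 [39 38 37 37 37 37 38 37 36 37 36 36 36 36 36] R 265 [36 36 36 36 36 35 35 35 36 40 50 65 69 61 55 54 55 54]
0.02 [[227.1, 174.8], [275.4, 177.3]]
0.04 [[227.8, 169.4], [275.5, 171.9]]
```

The measured panel ends (225.3 and 274.5 px) match the prediction, so it is centred to about 0.6 mm and seated against the stops. Releasing.

arm_command:
  steps:
    - [[0,0,-0.004],[0,0,0],0.5]
    - [[0,0,0],[0,0,0],0.15]
    - [[0,0,0],[0,0,0],0.08]
    - [[0,0,0],[0,0,0],0.05]
    - [[0,0,0],[0,0,0],0.05]

```text
t: 21.12
eef_pos: [0.5082, 0.0043, 0.1191]
ee_rot: [[-0.028, -0.865, 0.502], [-1.0, 0.023, -0.015], [0.001, -0.502, -0.865]]
contact_force: [0.5, 0.7, -0.3]
width: 0.081
gripper_force: 0.0
```

```bash
python3 rel.py
```

```text
21.125 slope xyz mm [-2.3767  0.355  -0.0189] rot err(tool)  [-0.0024 -0.0004  0.0016] F slope [ 0.2853  0.7465 -0.4984] 0.08096750460290505 0.0
```

arm_command:
  steps:
    - [[0,0,-0.05],[0,0,0],0.05]
    - [[0,0,-0.15],[0,0,0],0.05]
    - [[0,0,-0.3],[0,0,0],0.05]
    - [[0,0,-0.35],[0,0,0],0.05]
    - [[0,0,-0.2],[0,0,0],0.05]

```text
t: 21.75
eef_pos: [0.4288, 0.007, 0.2582]
ee_rot: [[-0.027, -0.863, 0.505], [-1.0, 0.024, -0.012], [-0.001, -0.505, -0.863]]
contact_force: [-0.2, 0.8, 0.4]
width: 0.0811
gripper_force: 0.0
```

arm_command:
  steps:
    - [[0,0.2,-0.2],[0,0,0],0]
    - [[0,0.2,-0.2],[0,0,0],0]
    - [[0,0,0],[0,0,0],0]
    - [[0,0,0],[0,0,0],0]
    - [[0,0,0],[0,0,0],0]

```text
t: 22.38
eef_pos: [0.3507, 0.0086, 0.2759]
ee_rot: [[-0.031, -0.865, 0.5], [-1.0, 0.025, -0.018], [0.003, -0.501, -0.866]]
contact_force: [0.4, 0.9, 0.0]
width: 0.0853
gripper_force: 0.0
```

Run:
```python
from goal import *
print(manip.state()['eef_pos'],manip.state()['t'])
a=grab('side','s5'); b=grab('top','t5'); k=4
o,R=slope(np.array([.5367,.0031,0,-.0288]))
ims=[]
for d,(x,y,w,h),k in((a,(190,150,105,100),4),(b,(150,140,125,100),3)):
    im=cv2.resize(d['img'][y:y+h,x:x+w,::-1],None,fx=k,fy=k,interpolation=cv2.INTER_CUBIC)
    L=np.array([[i*.033,j*.073,.01] for i,j in((1,1),(1,-1),(-1,-1),(-1,1))])@R.T+o
    for u in (proj(d,L)-[x,y]+.5)*k: cv2.circle(im,tuple(int(v) for v in u),4,(0,255,0),1)
    ims.append(cv2.copyMakeBorder(im,0,400-im.shape[0],0,0,0))
im=np.hstack(ims);print(im.shape); cv2.imwrite('pics/c5.png',im)
```

```text
[0.3507 0.0086 0.2759] 22.375
(400, 795, 3)
```

View pics/c5.png

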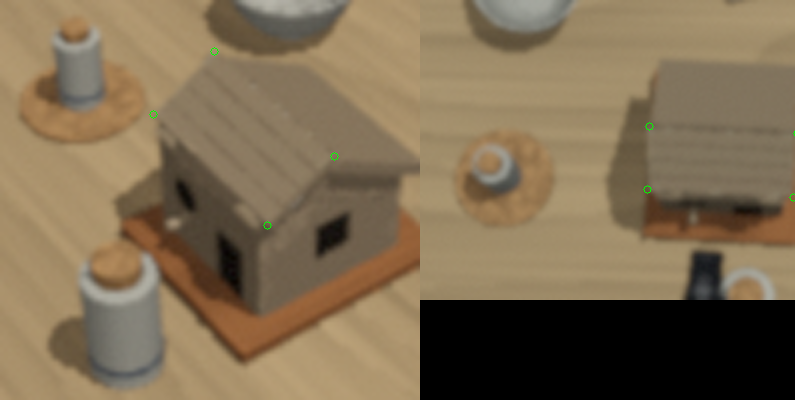

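The jar stands upright on the mat (side crop base (82,98), mat centre (83,100)), and the panel lies flat on the open slope with the gripper clear. One last numeric check of the ends.

Run:
```python
from goal import *
b=load('t5'); im=b['img'].astype(int); sat=im[:,:,0]-im[:,:,2]; g=im.sum(2)//3
o,R=slope(np.array([.5367,.0031,0,-.0288]))
for x in(.02,0,-.02):
    for j in(1,-1):
        u=proj(b,R@np.array([x,j*.073,.01])+o)[0]; r,c=int(round(u[1])),int(round(u[0])); print(x,u.round(1),c-5,sat[r,c-5:c+6],g[r,c-5:c+6])
print('eave/ridge column', [proj(b,R@np.array([x,.03,.01])+o)[0].round(1).tolist() for x in(.033,-.033)], g[176:212,240])
# same patch difference between held-seated and now, away from the gripper
d=np.abs(load('t4')['img'].astype(int)-b['img']).sum(2)[182:206,222:238]; print(d.mean())
```

```text
0.02 [225.8 185.7] 221 [41 40 40 39 38 37 36 35 35 35 35] [ 89  90  89  92  98 110 111 111 112 112 112]
0.02 [275.1 188.3] 270 [35 34 34 35 40 56 69 65 58 55 55] [112 110 111 110 108 101 103 116 132 140 142]
0 [225.7 192.2] 221 [39 39 39 38 37 35 35 33 33 34 34] [ 88  87  87  88  96 107 109 109 109 108 108]
0 [274.7 194.8] 270 [34 34 34 36 43 62 71 62 56 55 55] [107 105 107 110 111 106 106 118 130 136 136]
-0.02 [225.5 198.5] 221 [39 39 40 39 37 34 35 34 34 34 35] [ 90  90  89  88  87  98 105 106 106 108 107]
-0.02 [274.3 201.1] 269 [34 36 35 36 41 54 70 71 62 57 56] [107 107 108 106 106 105 103 113 132 141 143]
eave/ridge column [[240.5, 182.3], [239.7, 203.4]] [112 112 113 112 111 104 102 106 112 112 111 108 107 111 112 111 111 108
 108 110 112 110 108 108 110 110 109 104  93  78  60  45  45  58  70  84]
35.158854166666664
```

```bash
python3 -c "
from rig import manip
print(manip.sign_off())"
```

```text
the job is handed in; nothing more can be done
None
```

The job is handed in at about 22 s: the jar stands upright and wholly on the cork mat, and the panel lies flat on the open slope against both stops, its ends centred over the gables to within about 1 mm.

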